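# Charge the bead tumbler and hold its access panel shut

### The arm

A 6-joint arm with a two-finger parallel gripper is mounted at the origin on the work surface. World frame = base frame: x ahead of the robot, y to its left, z up, the work surface at z = 0. Lengths are in m, angles in degrees, forces in N, time in s.
With the tool pointing down it reaches from about 0.325 to 0.775 m from the base axis. Payload 9.3 kg.
Tool frame: the origin (TCP) lies at the very end of the fingers, on their centre line; the grasp point (between the pads) lies 19 mm behind it; z points along the fingers, y is the line along which they close (so a half turn about z gives the same grasp; the last joint's range is limited). The gripper opens to 85 mm and grips with 20 to 120 N. Pads are 22 mm wide; open, the fingers measure 114 mm over their backs; the gripper's body (76 mm by 85 mm) begins 54 mm behind the grasp point. The pads swing forward as they close: fully open they stand 13 mm farther back than shut.
Start: joints at [62.59, 14.817, 1.232, 76.415, 0, 81.257], TCP at [0.176, 0.521, 0.231] pointing down, gripper open.
Joint ranges: [-174.27, 174.27], [-52.1, 104.24], [-59.71, 78.15], [-110.17, 111.67], [-87.03, 83.33], [-180, 180]. Speed limits (degrees/s): [127.2, 127.2, 159.86, 180, 180, 180].

### API

Orientations are given as a 3x3 rotation matrix whose columns are the frame's x, y, z axes.
In Python, from rig import env gives the robot as it stands.
- The arm moves only by the tool carry_out, never from a script. Its argument "motion" is text: rows parted by semicolons, each of 7 numbers parted by spaces: the shift along the tool's x, y, z in mm, then the turn, a rotation vector about the tool's x, y, z in degrees, then the finger opening in mm, from 0 to 85.4. A call has 1 to 8 rows; each row shifts and turns the commanded pose from where the row before left it, along the tool's axes as they then stand; what a row does not reach is not made up. A row lasts 1/10 s, in which the tool goes at most 50 mm and 8.59 degrees, less where a joint would pass 70% of its speed; a pose out of reach is approached as far as the arm can. A call is refused whole if a number of a shift passes 50 or a number of a turn 8.59, either way. A call with a gripper value outside its range is refused whole. The fingers move at their own pace and stop on an object; the grip force is fixed at half the most. Time passes only in rows, so rows that do not move let the fingers close. It gives the time, the measured TCP pose, the force, the opening and the grip force at its end, in the units of the state.
- env.get_state(): the state, without advancing time (a new reading comes with each control period).
- env.get_image(name): name is "side" or "top" or "wrist"; returns the picture (400x640x3 uint8, red, green, blue); there is no depth.
- env.camera_info(name): a dict with "intrinsics" (3x3 intrinsics, pixels), "k1" (the pictures are not rectified: a ray, as slopes to the right and down, at radius r is drawn at 1 + k1 r^2 times it, then the intrinsics apply), "eye" and "orientation" of the camera in the world. Camera axes: x right, y down, z forward; pixel columns grow to the right and rows downward; lengths in m; the calibration is good to about 2 mm. A picture is of the moment at which its call begins: read the wrist's pose just before it. camera_info takes no time and is no camera call; for the wrist camera it gives the pose at the moment of the call.
- env.finish_job(): hands the job in; it is judged then, once.
The state is a dict: "time": time; "q": joint angles; "qd": joint speeds; "joint_torque": joint torques, N m; "ee_pos": TCP position; "tool_rot": TCP orientation; "force": force on the tool from outside, world axes, zero at the start; "wrist_torque": the same for the moment, N m; "width": opening from 0.0 (shut) to 1.0 (fully open); "finger_force": force on a finger pad.
Only numpy, scipy, OpenCV 4.12 (cv2) and the standard library are available. Lean on these libraries where they do the work, as an engineer would, in place of code of your own. Each camera call takes 0.05 s, during which the arm holds its last target. There are 200 camera calls.

### The job

Load the bench tumbler: first pour all five copper beads from the open white cup into the tumbler's loading hopper and stand the empty cup upright on the bench again. Then turn the quarter-turn fastener on the access panel clockwise until its slot lines up with the two marks on the panel, and only then press the panel down fully home against its frame; finish while still holding it pressed there, without letting go. Leave the other things on the bench where they are.

Things in the scene. Friction and masses are not known exactly. Their poses are not given: they have to be found in the camera images.
- cup_center (a point): centre (35 mm above the bench when standing) of the open white plastic cup that holds the five beads; 70 mm high, 54 mm outside diameter at the foot, 66 mm at the rim (60 mm at this point), wall 3 mm, floor 5 mm thick; its z axis is the cup's axis, towards the mouth
- hopper_in (a point): centre of the inner floor of the tumbler's loading hopper, an open rectangular steel tray on top of the grey tumbler: inside 162 mm (its x) by 142 mm (its y), walls 4 mm, 51 mm deep inside; x, y, z are the axes of the tumbler (z up, y from the panel towards the hopper). Floor 69 mm, rim 120 mm above the bench
- panel_top (a point): centre of the upper face of the square aluminium access panel, 165 x 165 x 6 mm, beside the hopper (190 mm from the hopper's centre along the tumbler's -y); face 84 mm above the bench when up, 76 mm when pressed home
- fastener_grip (a point): on the fastener's axis in the middle of the panel, 26 mm above the panel's face, where to pinch it. The fastener is a steel wing on a round foot (42 mm across, 6 mm high): wing 42 mm long (along this point's y axis), 14 mm wide (its x axis), its top 37 mm above the panel's face, with a dark slot along the top. Turns about its z axis
- fastener (a joint): turn of the fastener, rad; grows clockwise seen from above. 0: its slot lies along the tumbler's y; 1.571: its slot lies along the tumbler's x, in line with the two dark marks on the panel (aligned). Range -0.1 to 1.9, friction 0.04 N m, stays where left. A key below the panel enters the frame only when within about 0.15 rad of aligned; otherwise the panel stops about 2 mm down
- panel (a joint): how far the panel is pressed down, m: 0 standing off on its springy gasket, 0.008 fully home against the frame (hard stop). Needs about 2 N to start, about 9 N to hold home; springs back up when let go
- bead0_center (a point): centre of copper bead 1 of 5, a ball 15 mm across, 16 g, lying in the cup at the start
- bead1_center (a point): centre of copper bead 2 of 5, a ball 15 mm across, 16 g, lying in the cup at the start
- bead2_center (a point): centre of copper bead 3 of 5, a ball 15 mm across, 16 g, lying in the cup at the start
- bead3_center (a point): centre of copper bead 4 of 5, a ball 15 mm across, 16 g, lying in the cup at the start
- bead4_center (a point): centre of copper bead 5 of 5, a ball 15 mm across, 16 g, lying in the cup at the start
- vase_a: bystander, to be left alone: copper vase 235 mm tall, 132 mm across; origin at the centre of its underside
- vase_b: bystander, to be left alone: smaller copper vase 200 mm tall, 112 mm across; origin at the centre of its underside
- jar: bystander, to be left alone: closed white plastic jar with a lid, 60 mm across, 65 mm high, standing near the cup; origin at the centre of its underside
- tweezers: bystander, to be left alone: dark steel tweezers 130 mm long, 8 mm high, lying flat; origin at the centre of its underside
- collar: bystander, to be left alone: copper ring 60 mm across, 16 mm high; origin at the centre of its underside
- wood_lid: bystander, to be left alone: round dark wooden lid 88 mm across, 18 mm high; origin at the centre of its underside
- dish: bystander, to be left alone: shallow white bowl 90 mm across, 30 mm high; origin at the centre of its underside
Mind the look-alikes: they are no part of the job. What is shaped like the part that bears cup_center but purple, turquoise or yellow is not meant.

How it is judged:
By the outcome, as a careful person would: the job done as asked, in the order asked, and still so for the second after the job is handed in, while the arm keeps its last pose, push and grip.
It also fails if it takes over 72 s, if anything falls off the work surface, if the arm or the gripper's body presses on something with over 40 N, if the wrist force passes 120 N, or if a joint passes its speed limit or range.

## Working session

There is one attempt and no reset: what is moved stays moved. The work goes in short steps, Python scripts to look and compute and a tool call to move; the robot and the scene stay as the last step left them, time stands still between calls to the robot, and variables do not carry over. Pictures are saved under pics/ and viewed, at most 13 in all, crops included, and the job is handed in when it is done.

Besides the shell and the picture viewer there is one more tool, called as name(argument=value, ...), one argument or row to a line, values as JSON. carry_out: Moves the arm, as the interface text tells. Its arguments: {"type":"object","properties":{"motion":{"type":"string"}},"required":["motion"]}

```bash
ls; mkdir -p pics; cat > h.py <<'E'
import numpy as np, cv2
from rig import env
def ray(name,u,v,info=None):
    c=info or env.camera_info(name);K=np.array(c["intrinsics"]);R=np.array(c["orientation"]);k=c["k1"]
    d=np.array([(u-K[0,2])/K[0,0],(v-K[1,2])/K[1,1]]);s=d.copy()
    for _ in range(30): s=d/(1+k*(s@s))
    return np.array(c["eye"]),R@np.array([s[0],s[1],1])
def onz(name,u,v,z,info=None):
    e,d=ray(name,u,v,info);return e+d*(z-e[2])/d[2]
def proj(name,p,info=None):
    c=info or env.camera_info(name);K=np.array(c["intrinsics"]);R=np.array(c["orientation"])
    q=R.T@(np.array(p)-np.array(c["eye"]));s=q[:2]/q[2];s=s*(1+c["k1"]*(s@s))
    return K[:2,:2]@s+K[:2,2]
def snap(name,f):
    im=env.get_image(name);cv2.imwrite("pics/"+f,im[:,:,::-1]);return im
E
python3 - <<'E'
from h import *
snap("top","top0.png");snap("side","side0.png")
for n in("top","side","wrist"):print(n,env.camera_info(n))
print(env.get_state())
E
```

```text
pics
top {'intrinsics': array([[503.12654138,   0.        , 317.5507098 ],
       [  0.        , 503.12654138, 199.54594706],
       [  0.        ,   0.        ,   1.        ]]), 'k1': -0.043928765768848035, 'eye': array([ 0.42811058, -0.05658286,  1.47068326]), 'orientation': array([[ 4.24982039e-03, -9.96548746e-01,  8.29007641e-02],
       [-9.99990945e-01, -4.25342770e-03,  1.33097363e-04],
       [ 2.19974396e-04, -8.29005791e-02, -9.96557798e-01]])}
side {'intrinsics': array([[381.91935733,   0.        , 321.48494978],
       [  0.        , 381.91935733, 196.54932017],
       [  0.        ,   0.        ,   1.        ]]), 'k1': 0.03183445381114168, 'eye': array([ 0.31874927, -0.83385726,  0.76462512]), 'orientation': array([[ 0.95850293, -0.17936476,  0.22158613],
       [-0.28507565, -0.60849688,  0.74058316],
       [ 0.00199995, -0.77301994, -0.63437857]])}
wrist {'intrinsics': array([[342.12119498,   0.        , 321.04258457],
       [  0.        , 342.12119498, 199.83584392],
       [  0.        ,   0.        ,   1.        ]]), 'k1': 0.009472856882768322, 'eye': array([0.10
[... 315 characters left out ...]
e+01,
       2.63199652e-04, 8.12578407e+01]), 'qd': array([ 0.0321679 , -0.04768971,  0.07432233,  0.08916345,  0.04821548,
       -0.00865206]), 'joint_torque': array([ 5.22322487e-03, -5.56697488e+01,  3.45069695e+01,  1.16781643e-02,
       -1.59430047e-04,  1.75171238e-06]), 'ee_pos': array([0.17591262, 0.52083353, 0.23072252]), 'tool_rot': array([[-9.47391810e-01,  3.20075674e-01, -5.65808816e-04],
       [ 3.20076118e-01,  9.47391213e-01, -1.08112587e-03],
       [ 1.90000209e-04, -1.20535168e-03, -9.99999256e-01]]), 'force': array([-0.46547912,  0.04265514, -0.32049028]), 'wrist_torque': array([-0.02422443,  0.0083792 ,  0.03143053]), 'finger_force': 0.0, 'width': 0.9996200399676377}
```

View pics/top0.png

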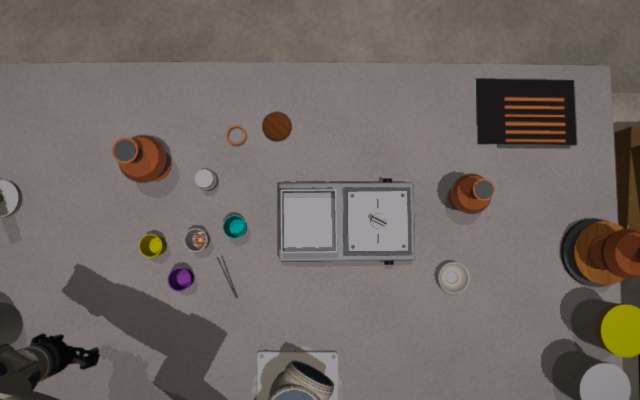

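View pics/side0.png

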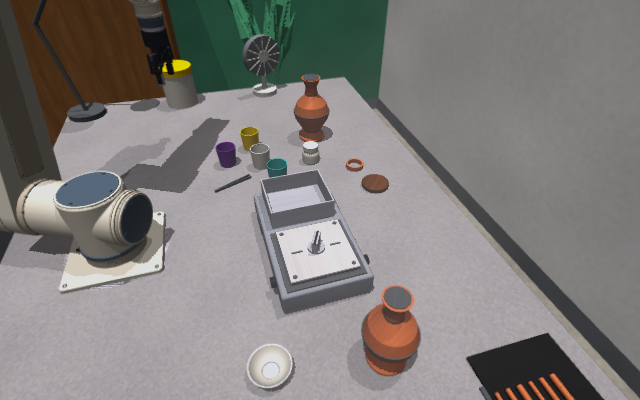

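The top view shows the white bead cup at about (197,240), the yellow, purple and turquoise look-alikes around it, the jar at (205,179) and the tweezers at (228,277). The hopper is at (308,221), and the panel with its fastener is at (378,220), with marks at (378,203) and (378,240). The side view agrees. I'll zoom in on the top view.

```bash
python3 - <<'E'
from h import *
im=cv2.imread("pics/top0.png")
a=cv2.resize(im[205:285,130:260],None,fx=5,fy=5,interpolation=cv2.INTER_CUBIC)[:,:650]
cv2.imwrite("pics/za.png",a[:400])
b=cv2.resize(im[175:270,270:420],None,fx=5,fy=5,interpolation=cv2.INTER_CUBIC)
cv2.imwrite("pics/zb.png",b)
for n,u,v,z in [("cup",197,240,.07),("jar",205,179,.065),("turq",235,226,.07),("yel",151,245,.07),("pur",181,279,.07)]:print(n,onz("top",u,v,z).round(3))
E
```

```text
cup [0.43  0.279 0.07 ]
jar [0.602 0.261 0.065]
turq [0.47  0.173 0.07 ]
yel [0.416 0.407 0.07 ]
pur [0.322 0.321 0.07 ]
```

View pics/za.png

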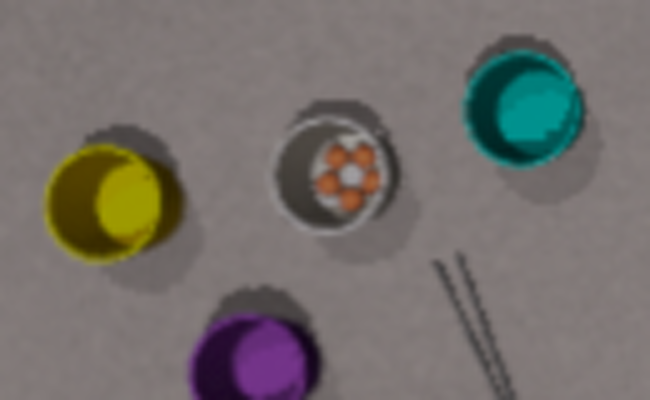

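View pics/zb.png

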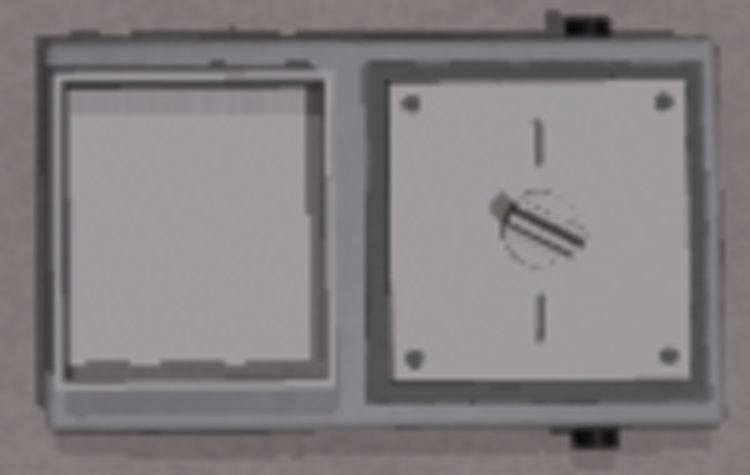

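The zoom puts the cup rim centre at crop (332,175). The panel screws are at (411,103), (664,101), (669,356) and (415,358), and the slot runs from (505,205) to (583,242). The hopper's rim corners are at about (60,75), (330,75), (335,385) and (58,385).

```bash
python3 - <<'E'
from h import *
def f(x,y,z,o=(270,175)):return onz("top",(x+.5)/5-.5+o[0],(y+.5)/5-.5+o[1],z)
print("cup rim c",f(332,175,.07,(130,205)), "diam",np.linalg.norm(f(272,175,.07,(130,205))-f(390,175,.07,(130,205))))
S=[f(x,y,.084) for x,y in [(411,103),(664,101),(669,356),(415,358)]]
print("panel c",np.mean(S,0));
dx=(S[0]-S[3])+(S[1]-S[2]);dy=(S[0]-S[1])+(S[3]-S[2])
print("yaw from x",np.degrees(np.arctan2(dx[1],dx[0])),"from y",np.degrees(np.arctan2(-dy[0],dy[1])), np.linalg.norm(dx)/2)
C=[f(x,y,.084) for x,y in [(388,79),(687,79),(690,380),(392,380)]];print("corner c",np.mean(C,0),np.linalg.norm(C[0]-C[1]),np.linalg.norm(C[0]-C[3]))
a,b=f(505,205,.121),f(583,242,.121);print("slot",a,b,(a+b)/2,"len",np.linalg.norm(a-b),"ang",np.degrees(np.arctan2((a-b)[1],(a-b)[0])))
H=[f(x,y,.12) for x,y in [(57,75),(331,73),(335,385),(60,387)]];print("hopper",np.mean(H,0),np.linalg.norm(H[0]-H[1]),np.linalg.norm(H[0]-H[3]))
E
```

```text
cup rim c [0.43133312 0.28139547 0.07      ] diam 0.0660170197977022
panel c [ 0.48644817 -0.22220077  0.084     ]
yaw from x 0.7139484924117067 from y 0.6704738937943415 0.1407228413086354
corner c [ 0.48655326 -0.2219524   0.084     ] 0.16598104043687464 0.1660178753003266
slot [ 0.49772171 -0.19908748  0.121     ] [ 0.47800603 -0.24092314  0.121     ] [ 0.48786387 -0.22000531  0.121     ] len 0.04624857206365857 ang 64.76714376677607
hopper [ 0.48404468 -0.03299922  0.12      ] 0.14790070319491253 0.1676238731169981
```

```bash
cat >> h.py <<'E'
from scipy.spatial.transform import Rotation as Ro
def rot(az,th,roll=0):
    a,t=np.radians([az,th]);z=np.array([np.cos(t)*np.cos(a),np.cos(t)*np.sin(a),-np.sin(t)])
    y=np.array([-np.sin(a),np.cos(a),0]);return np.c_[np.cross(y,z),y,z]@Ro.from_euler('z',roll,degrees=True).as_matrix()
def go(p,R,s=None):
    "shift (mm, present tool axes) and rotvec (deg) to the target"
    s=s or env.get_state();T=s["tool_rot"];v=(T.T@(np.array(p)-s["ee_pos"]))*1000
    w=Ro.from_matrix(T.T@R).as_rotvec(degrees=True)
    print("t",round(s["time"],2),"shift now-axes",v.round(1),"target-axes",(R.T@T@v).round(1),"rot",w.round(2),"q",s["q"].round(1),"F",s["force"].round(1),"w",round(s["width"]*85.4,1));return v,w
E
python3 - <<'E'
from h import *
R=rot(33,40);d=R[:,2];G=np.array([.4313,.2814,.040])
P=G+.024*d;print(P,P-.12*d)
go(P-.12*d,R)
E
```

```text
[0.44671901 0.29141322 0.0245731 ] [0.36962394 0.2413471  0.10170761]
t 0.1 shift now-axes [-273.  -202.6  129.2] target-axes [  92.2 -339.9   90.8] rot [-22.56 -46.52 -48.24] q [62.6 14.8  1.2 76.4  0.  81.3] F [-0.5  0.  -0.3] w 85.4
```

carry_out(
  motion="0 0 0 -2.26 -4.65 -4.82 85.4; 0 0 0 -2.26 -4.65 -4.82 85.4; 0 0 0 -2.26 -4.65 -4.82 85.4; 0 0 0 -2.26 -4.65 -4.82 85.4; 0 0 0 -2.26 -4.65 -4.82 85.4; 0 0 0 -2.26 -4.65 -4.82 85.4; 0 0 0 -2.26 -4.65 -4.82 85.4; 0 0 0 -2.26 -4.65 -4.82 85.4",
)

```text
time: 0.9
ee_pos: [0.1757, 0.5209, 0.2313]
tool_rot: [[-0.714, -0.393, 0.579], [-0.261, 0.917, 0.301], [-0.649, 0.064, -0.758]]
force: [0.1, 0.1, 0.6]
width: 1.002
finger_force: 0.0
```

carry_out(
  motion="0 0 0 -2.26 -4.65 -4.82 85.4; 0 0 0 -2.26 -4.65 -4.82 85.4; 5 -34 0 0 0 0 85.4; 5 -34 5 0 0 0 85.4; 5 -34 5 0 0 0 85.4; 5 -34 5 0 0 0 85.4; 5 -34 5 0 0 0 85.4; 5 -34 5 0 0 0 85.4",
)

```text
time: 1.7
ee_pos: [0.2869, 0.3489, 0.1916]
tool_rot: [[-0.538, -0.545, 0.642], [-0.349, 0.838, 0.419], [-0.767, 0.001, -0.642]]
force: [1.1, 1.0, 0.2]
width: 1.003
finger_force: 0.0
```

```bash
python3 - <<'E'
from h import *
R=rot(33,40);d=R[:,2];G=np.array([.4313,.2814,.040])
P=G+.024*d
go(P-.12*d,R);print(env.get_state()["ee_pos"])
E
```

```text
t 1.7 shift now-axes [  61.9 -135.4   65.8] target-axes [  61.9 -135.2   66.1] rot [ 0.09  0.08 -0.02] q [ 46.7 -16.4 -57.8  -0.7 -10.4   8.9] F [1.1 1.  0.2] w 85.6
[0.28688697 0.34887094 0.1915724 ]
```

carry_out(
  motion="0 -34 12 0 0 0 85.4; 0 -34 16 0 0 0 85.4; 5 -34 18 0 0 0 85.4; 10 -33 18 0 0 0 85.4; 0 0 0 0 0 0 85.4; 0 0 0 0 0 0 85.4",
)

```text
time: 2.3
ee_pos: [0.4028, 0.2632, 0.159]
tool_rot: [[-0.557, -0.542, 0.629], [-0.357, 0.841, 0.408], [-0.75, 0.003, -0.662]]
force: [-0.3, 0.4, -1.0]
width: 0.998
finger_force: 0.0
```

```bash
python3 - <<'E'
from h import *
snap("wrist","w1.png")
R=rot(33,40);d=R[:,2];G=np.array([.4313,.2814,.040])
P=G+.024*d
for n in(.035,.07):print(proj("wrist",[.4313,.2814,n]))
go(P,R)
E
```

```text
[317.27948227 100.74421098]
[317.23265877 142.69728447]
t 2.35 shift now-axes [ 66.3  -1.8 128.4] target-axes [ 69.5  -1.6 126.7] rot [ 0.05 -1.42 -0.14] q [ 14.8 -11.5 -59.7  -5.3  13.6 -12.2] F [ 0.7  0.4 -0. ] w 85.5
```

View pics/w1.png

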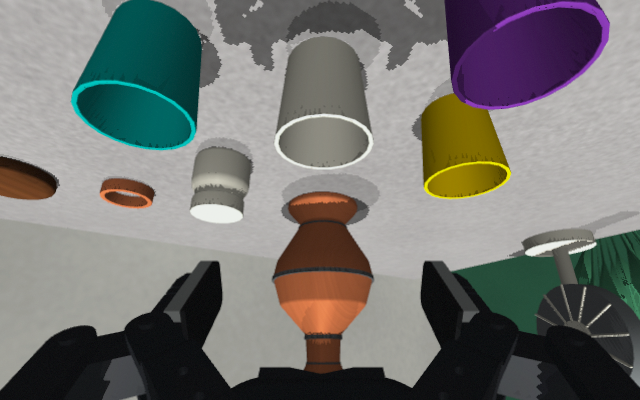

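The wrist view shows the white bead cup centred between the fingers: its rim is at (324,141) and the pads centre on about x=322. I'll go straight in.

carry_out(
  motion="2 0 16 0 -0.35 0 85.4; 6 0 16 0 -0.35 0 85.4; 8 0 16 0 -0.35 0 85.4; 8 0 16 0 -0.35 0 85.4; 10 0 16 0 0 0 85.4; 10 0 16 0 0 0 85.4; 10 0 16 0 0 0 85.4; 10 0 14 0 0 0 85.4",
)

```text
time: 3.15
ee_pos: [0.4744, 0.3123, 0.0663]
tool_rot: [[-0.573, -0.551, 0.607], [-0.374, 0.835, 0.405], [-0.73, 0.005, -0.684]]
force: [0.3, 0.7, -0.2]
width: 1.001
finger_force: 0.0
```

```bash
python3 - <<'E'
from h import *
R=rot(33,40);d=R[:,2];G=np.array([.4313,.2814,.040])
P=G+.024*d
go(P,R);s=env.get_state();print(s["ee_pos"],s["tool_rot"].round(3))
E
```

```text
t 3.15 shift now-axes [54.1 -2.4  3.2] target-axes [54.2 -2.5  0.3] rot [ 0.51 -3.14  0.07] q [ 19.5  10.4 -59.7 -26.   10.3  -9.5] F [ 0.3  0.7 -0.2] w 85.4
[0.47440543 0.31231794 0.06628673] [[-0.573 -0.551  0.607]
 [-0.374  0.835  0.405]
 [-0.73   0.005 -0.684]]
```

```bash
cat >> h.py <<'E'
def basis(q):
    r=lambda a,x:Ro.from_euler(a,x,degrees=True).as_matrix()
    A=r('z',q[0]);B=A@r('y',q[1]);C=A@r('y',q[1]-q[2]);D=A@r('y',q[1]-q[2]+q[3]);E=D@r('z',q[4])
    return np.c_[A[:,0],A[:,2],B[:,2],C[:,0],C[:,2],D[:,0],E[:,0]],E[:,0],E[:,1]
try: PAR=np.load("par.npy")
except Exception: PAR=None
LO=np.array([-174.27,-52.1,-59.71,-110.17,-87.03,-180]);HI=np.array([174.27,104.24,78.15,111.67,83.33,180])
from scipy.optimize import least_squares
def ik(p,d,q0=(20,10,-40,0,0)):
    "arm joints 1-5 for TCP p, tool direction d, within the ranges; prints the misfit"
    d=np.array(d);g=lambda q:(lambda b:np.r_[(b[0]@PAR-p)*10,(b[1]-d)])(basis(q))
    s=least_squares(g,q0,bounds=(LO[:5]+1,HI[:5]-1),x_scale=30);return s.x.round(1),np.abs(s.fun).max().round(4)
E
python3 - <<'E'
from h import *
D=[([62.59,14.847,1.193,76.416,0],[.1759,.5208,.2307]),([46.7,-16.4,-57.8,-.7,-10.4],[.28688,.34887,.19157]),([19.5,10.4,-59.7,-26,10.3],[.47440,.31232,.06629]),([14.8,-11.5,-59.7,-5.3,13.6],[.4028,.2632,.159])]
A=np.vstack([basis(q)[0] for q,_ in D]);b=np.hstack([p for _,p in D])
x,*_=np.linalg.lstsq(A,b,rcond=1e-3);print(x.round(4),(A@x-b).round(4));np.save("par.npy",x)
for q,_ in D:print(basis(q)[1].round(3))
import h;h.PAR=x
G=np.array([.4313,.2814,.042])
for th in(40,45,50,55,60,70):
  for az in(33,10,-20,60):
    d=rot(az,th)[:,2];print(th,az,*ik(G+.024*d,d,(33,10,-40,10,0)),*ik(G-.08*d,d,(33,10,-40,10,0)))
E
```

```text
[ 0.0213  0.1127  0.5608  0.3801  0.0395 -0.0816  0.4543] [ 0.0742 -0.0385 -0.      0.0822 -0.0768 -0.0008  0.0184 -0.0516 -0.0003
  0.0108 -0.0434  0.0011]
[-0.001 -0.001 -1.   ]
[ 0.643  0.419 -0.641]
[ 0.606  0.404 -0.685]
[ 0.628  0.409 -0.662]
40 33 [ 33.3  11.7 -58.7 -20.   -0.2] 0.1281 [ 33.4  -5.6 -58.7  -1.3  -0.3] 0.1424
40 10 [ 63.2  19.8 -58.7 -16.8 -36.9] 0.0659 [ 76.3   5.4 -58.7   8.6 -40.8] 0.08
40 -20 [ 72.9  29.2 -49.6  14.6 -49.9] 0.0 [ 83.7  20.  -46.4  39.3 -48.1] 0.0
40 60 [  0.3  21.7 -58.7 -15.8  40.6] 0.0609 [-13.5   8.1 -58.7  11.   44.1] 0.0724
45 33 [ 33.3  11.8 -58.7 -19.4  -0.2] 0.0707 [ 33.4  -5.7 -58.7  -1.9  -0.3] 0.0707
45 10 [ 59.5  17.7 -58.7 -16.9 -32.2] 0.0234 [ 72.9   3.2 -58.7   6.  -37.9] 0.0236
45 -20 [ 69.3  25.8 -47.4  16.  -45. ] 0.0 [ 79.5  16.6 -43.7  39.  -44.2] 0.0
45 60 [  3.9  19.3 -58.7 -16.   35.8] 0.0124 [-10.1   5.5 -58.7   7.8  41.3] 0.0093
50 33 [ 33.3  11.8 -58.7 -18.8  -0.2] 0.0192 [ 33.4  -5.7 -58.7  -2.6  -0.2] 0.0046
50 10 [ 55.8  15.7 -57.1 -13.1 -27.4] 0.0 [ 67.2   1.2 -55.6   8.8 -32.7] 0.0
50 -20 [ 65.5  23.1 -45.2  18
[... 366 characters left out ...]
60 [ 12.4  14.8 -52.1  -2.2  25.1] 0.0 [  3.3   1.6 -49.2  18.2  28.6] 0.0
60 33 [ 33.2  11.2 -51.3  -2.5  -0.1] 0.0 [ 33.3  -3.2 -47.8  15.4  -0.1] 0.0
60 10 [ 48.   13.3 -49.    3.3 -17.9] 0.0 [ 54.4   0.5 -45.2  21.9 -20.5] 0.0
60 -20 [ 57.2  19.3 -40.4  23.  -29.2] 0.0 [ 64.2  10.4 -34.7  41.6 -29.8] 0.0
60 60 [ 16.4  13.9 -48.2   5.2  20.2] 0.0 [  9.5   1.6 -44.2  24.   22.7] 0.0
70 33 [ 33.2  12.9 -42.3  14.8  -0.1] 0.0 [ 33.2   1.7 -36.8  31.5  -0.1] 0.0
70 10 [ 41.8  14.  -40.9  17.9 -10.4] 0.0 [ 44.8   3.5 -35.1  34.7 -11.3] 0.0
70 -20 [ 48.5  17.9 -35.3  29.2 -18.6] 0.0 [ 53.    9.7 -28.3  46.  -19.1] 0.0
70 60 [ 23.3  14.4 -40.4  18.9  11.8] 0.0 [ 19.9   4.1 -34.5  35.8  12.7] 0.0
```

```bash
sed -i 's/return np.c_\[A\[:,0\],A\[:,2\],B\[:,2\],C\[:,0\],C\[:,2\],D\[:,0\],E\[:,0\]\]/return np.c_[A[:,0],A[:,1],A[:,2],B[:,2],C[:,0],C[:,2],D[:,0],E[:,0]]/' h.py
rm -f par.npy
python3 - <<'E'
from h import *
import h
D=[([62.59,14.847,1.193,76.416,0],[.1759,.5208,.2307]),([46.7,-16.4,-57.8,-.7,-10.4],[.28688,.34887,.19157]),([19.5,10.4,-59.7,-26,10.3],[.47440,.31232,.06629]),([14.8,-11.5,-59.7,-5.3,13.6],[.4028,.2632,.159])]
A=np.vstack([basis(q)[0] for q,_ in D]);b=np.hstack([p for _,p in D])
x,*_=np.linalg.lstsq(A,b,rcond=1e-4);print(x.round(4),(A@x-b).round(4));np.save("par.npy",x);h.PAR=x
G=np.array([.4313,.2814,.042])
for th in(45,55,65):
  for az in(33,10,-20,60):
    d=rot(az,th)[:,2];print(th,az,*ik(G+.024*d,d,(33,10,-40,10,0)),*ik(G-.08*d,d,(33,10,-40,10,0)))
H=np.array([.485,-.032,.20])
for th in(0,15,25,35,45):
  for az in(0,-30,-60,60,30):
    d=rot(az,th)[:,2];print("pour",th,az,*ik(H+.024*d,d,(-1.5*az,10,-40,10,1.5*az)))
E
```

```text
[0.0081 0.0834 0.1225 0.5775 0.3912 0.0321 0.0968 0.292 ] [ 0.0002 -0.0001  0.     -0.      0.0003 -0.0001  0.0002 -0.0004  0.
 -0.0003  0.0004  0.0001]
45 33 [ 19.1  11.2 -58.7 -17.2   9.1] 0.078 [ 15.   -6.6 -58.7   0.9  11.7] 0.0777
45 10 [ 32.3  14.  -58.7 -21.7 -16.3] 0.0386 [ 37.7  -1.7 -58.7  -5.8 -19.6] 0.0269
45 -20 [ 42.6  19.3 -47.9  -1.9 -38.9] 0.0 [ 52.   10.7 -42.1  20.  -42.3] 0.0
45 60 [  5.7  14.8 -58.6 -13.7  35.1] 0.0 [ -5.8   0.1 -55.6  11.9  40.1] 0.0
55 33 [ 19.8  10.8 -56.5 -11.5   7.5] 0.0 [ 17.2  -5.7 -53.9   7.9   9. ] 0.0
55 10 [ 29.6  12.  -54.2  -9.6 -11.1] 0.0 [ 33.2  -2.5 -50.9   8.8 -13.1] 0.0
55 -20 [ 38.4  16.9 -43.1   9.9 -29.3] 0.0 [ 45.6   8.  -37.1  28.7 -31.5] 0.0
55 60 [ 10.2  12.5 -51.2   2.   26. ] 0.0 [  2.3  -0.5 -47.2  22.8  29. ] 0.0
65 33 [ 21.2  11.2 -47.1   7.1   5. ] 0.0 [ 19.7  -1.6 -42.6  24.6   5.6] 0.0
65 10 [ 27.7  12.1 -45.6   8.3  -7.4] 0.0 [ 29.8   0.3 -40.7  25.3  -8.2] 0.0
65 -20 [ 34.   16.1 -38.2  20.4 -20. ] 0.0 [ 38.8   7.6 -31.5  37.4 -21.2] 0.0
65 60 [ 14.5  12.8 -43.7  15.3  17.5] 0.0 [  9.8   1.7 -38.5  33.2  19. ] 0.0
pour 0 0 [-39.   -7.7 -58.7  -8.7  46.3] 0.4646
pour 0 -30 [ 13.7   7.7 -58.7 -32.9 -56.2] 0.307Traceback (most recent call last):
  File "<stdin>", line 13, in <module>
  File "h.py", line 36, in ik
    s=least_squares(g,q0,bounds=(LO[:5]+1,HI[:5]-1),x_scale=30);return s.x.round(1),np.abs(s.fun).max().round(4)
    return func(*args, **kwargs)
    raise ValueError("Initial guess is outside of provided bounds")
ValueError: Initial guess is outside of provided bounds
```

```bash
python3 - <<'E'
from h import *
for z in (.2,.26):
 H=np.array([.485,-.032,z])
 for th in(0,15,30):
  for az in(-50,-70,-90,50,70,90):
    d=rot(az,th)[:,2];c=[ik(H+.024*d,d,q0) for q0 in((20,10,-40,10,-60),(-20,10,-40,10,60))]
    print("pour",z,th,az,*min(c,key=lambda t:t[1]))
E
```

```text
pour 0.2 0 -50 [ 17.6  19.5 -58.7 -48.1 -74.2] 0.1368
pour 0.2 0 -70 [ 18.4  30.2 -58.7 -73.7 -86. ] 0.0355
pour 0.2 0 -90 [ 17.2  42.1 -17.2 110.7 -73.6] 0.049
pour 0.2 0 50 [-49.5  38.3 -39.5 102.2  80.5] 0.0
pour 0.2 0 70 [-45.8  41.3 -25.6 110.7  64.6] 0.0179
pour 0.2 0 90 [-41.8  39.9 -15.4 110.7  53.3] 0.1447
pour 0.2 15 -50 [ 14.5  10.6 -58.7 -32.6 -61.4] 0.0294
pour 0.2 15 -70 [ 17.4  17.5 -38.9  23.8 -74.8] 0.0
pour 0.2 15 -90 [ 16.1  32.4 -16.5  87.1 -68.1] 0.0
pour 0.2 15 50 [-48.1  18.8 -39.1  59.9  73. ] 0.0
pour 0.2 15 70 [-44.7  30.6 -23.6  93.2  61.3] 0.0
pour 0.2 15 90 [-39.4  38.  -10.2 108.9  48.2] 0.0
pour 0.2 30 -50 [ 10.3   2.3 -50.5  -3.4 -48.8] 0.0
pour 0.2 30 -70 [ 13.9  11.7 -34.2  33.6 -59.4] 0.0
pour 0.2 30 -90 [ 13.3  23.2 -17.3  71.2 -57.4] 0.0
pour 0.2 30 50 [-44.2   9.8 -36.7  50.7  59.7] 0.0
pour 0.2 30 70 [-41.7  21.1 -22.4  79.2  53.6] 0.0
pour 0.2 30 90 [-37.3  29.6  -9.8  96.9  43.6] 0.0
pour 0.26 0 -50 [ 17.   12.1 -58.7 -50.2 -71.3] 0.1125
pour 0.26 0 -70 [ 18.3  25.3 -57.8 -83.1 -86. ] 0.0378
pour 0.26 0 -90 [ 17.2  34.8 -15.6 110.7 -74.5] 0.0868
pour 0.26 0 50 [-49.5  31.6 -37.5 110.7  80.5] 0.0009
pour 0.26 0 70 [-46.3  31.6 -24.4 110.7  66.1] 0.0934
pour 0.26 0 90 [-42.6  31.  -15.1 110.7  55.5] 0.2231
pour 0.26 15 -50 [ 14.2   3.  -56.1 -27.5 -60.4] 0.0
pour 0.26 15 -70 [ 17.4  12.4 -34.1  33.7 -74.8] 0.0
pour 0.26 15 -90 [ 16.1  28.4 -12.8  94.8 -68.1] 0.0
pour 0.26 15 50 [-48.1  13.5 -34.4  69.8  73. ] 0.0
pour 0.26 15 70 [-44.7  26.1 -19.9 101.3  61.3] 0.0
pour 0.26 15 90 [-40.   30.8  -9.  110.7  49.6] 0.061
pour 0.26 30 -50 [ 10.3  -3.1 -44.    8.5 -48.8] 0.0
pour 0.26 30 -70 [ 13.9   7.8 -28.5  43.3 -59.4] 0.0
pour 0.26 30 -90 [ 13.3  20.  -12.2  79.5 -57.4] 0.0
pour 0.26 30 50 [-44.2   5.7 -30.8  60.6  59.7] 0.0
pour 0.26 30 70 [-41.7  17.6 -17.4  87.8  53.6] 0.0
pour 0.26 30 90 [-37.3  26.6  -5.1 104.7  43.6] 0.0
```

```bash
cat >> h.py <<'E'
def q6(q,R):
    _,ex,ey=basis(q);ref=np.c_[np.cross(ey,ex),ey,ex]   # q6=0 frame
    return (Ro.from_matrix(ref.T@R).as_rotvec(degrees=True)[2]).round(1)
E
python3 - <<'E'
from h import *
s=env.get_state();print("check q6",q6(s["q"],s["tool_rot"]),s["q"][5])
G=np.array([.4313,.2814,.042])
for az,th in((45,50),(45,52)):
  R=rot(az,th);d=R[:,2]
  for k in(.024,-.07):
    q,e=ik(G+k*d,d,(15,12,-50,0,15));print(az,th,k,q,e,q6(q,R))
  q,e=ik(G+.024*d+[0,0,.16],d,(15,12,-50,0,15));print("lift",q,e,q6(q,R))
H=np.array([.485,-.032,.18])
for az in(45,50,60):
  R=rot(az,12);d=R[:,2];q,e=ik(H+.024*d,d,(-46,20,-40,60,70));print("pour",az,q,e,q6(q,R))
R=rot(50,52);d=R[:,2]
q,e=ik(H+[-.05,0,.06]+.024*d,d,(-46,20,-40,60,70));print("preR",q,e,q6(q,R))
R=rot(45,50);d=R[:,2];P=G+.024*d
print(P);go(P-.09*d,R)
E
```

```text
check q6 -9.5 -9.459752859642833
45 50 0.024 [ 13.5  11.8 -58.7 -15.2  19.6] 0.0114 -25.4
45 50 -0.07 [  7.   -3.7 -57.9   2.3  23.3] 0.0 -30.9
lift [ 13.4  -5.7 -42.9  17.2  19.7] 0.0 -25.2
45 52 0.024 [ 14.1  11.5 -57.8 -13.2  18.5] 0.0 -25.2
45 52 -0.07 [  8.2  -3.6 -55.8   5.7  21.6] 0.0 -30.5
lift [ 14.1  -5.2 -41.2  20.2  18.5] 0.0 -25.3
pour 45 [-49.   19.  -46.   43.1  77.4] 0.0 -108.5
pour 50 [-48.6  23.5 -40.4  61.2  75.3] 0.0 -126.0
pour 60 [-47.2  30.  -32.   82.3  69.2] 0.0 -146.1
preR [-38.9  -1.6 -29.   61.7  38. ] 0.0 -88.6
[0.44220847 0.29230847 0.02361493]
t 3.15 shift now-axes [ 45.4 -10.4 -87. ] target-axes [ 55.7   8.6 -81. ] rot [-7.75  6.87 -8.6 ] q [ 19.5  10.4 -59.7 -26.   10.3  -9.5] F [ 0.3  0.7 -0.2] w 85.4
```

carry_out(
  motion="0 0 -45 0 0 0 85.4; 0 0 -45 0 0 0 85.4; 0 0 0 -3.9 4.9 -4.3 85.4; 0 0 0 -3.9 4.9 -4.3 85.4; 0 0 0 0 0 0 85.4",
)

```text
time: 3.65
ee_pos: [0.4239, 0.2763, 0.1331]
tool_rot: [[-0.566, -0.708, 0.423], [-0.563, 0.707, 0.429], [-0.602, 0.005, -0.798]]
force: [0.5, 0.0, 0.5]
width: 1.005
finger_force: 0.0
```

```bash
python3 - <<'E'
from h import *
G=np.array([.4313,.2814,.042]);R=rot(45,53);d=R[:,2];P=G+.024*d
s=env.get_state();print(s["ee_pos"]);go(P-.07*d,R);go(P,R)
im=snap("wrist","w2.png");m=cv2.inRange(im,(215,215,215),(255,255,255))
n,l,st,c=cv2.connectedComponentsWithStats(m);print([(st[i],c[i].round(0)) for i in range(1,n) if st[i,4]>60])
print(proj("wrist",[.4313,.2814,.07]))
E
```

```text
[0.4238732  0.27634806 0.13306161]
t 3.65 shift now-axes [47.8 -1.9 32. ] target-axes [47.8 -1.7 32. ] rot [ 0.23  0.02 -0.12] q [ 12.2  -3.6 -47.8  13.5  19.3 -27.2] F [0.5 0.  0.5] w 85.8
t 3.65 shift now-axes [ 47.8  -2.2 102. ] target-axes [ 47.8  -1.7 102. ] rot [ 0.23  0.02 -0.12] q [ 12.2  -3.6 -47.8  13.5  19.3 -27.2] F [0.5 0.  0.5] w 85.8
[(array([266, 165, 110,  42, 437], dtype=int32), array([318., 190.])), (array([ 131,  238,   64,   28, 1333], dtype=int32), array([162., 252.]))]
[316.13439817 174.23562095]
```

carry_out(
  motion="9 0 10 0 0 0 85.4; 9 0 10 0 0 0 85.4; 8 0 13 0 0 0 85.4; 6 0 14 0 0 0 85.4; 6 0 14 0 0 0 85.4; 5 0 14 0 0 0 85.4; 5 0 14 0 0 0 85.4; 0 0 13 0 0 0 85.4",
)

```text
time: 4.5
ee_pos: [0.4376, 0.2926, 0.0194]
tool_rot: [[-0.569, -0.704, 0.425], [-0.559, 0.71, 0.428], [-0.603, 0.006, -0.798]]
force: [-0.2, 0.2, 0.7]
width: 0.999
finger_force: 0.0
```

carry_out(
  motion="0 0 0 0 0 0 30; 0 0 0 0 0 0 30; 0 0 0 0 0 0 30; 0 0 0 0 0 0 30; 0 0 0 0 0 0 30; 0 0 0 0 0 0 30; 0 0 0 0 0 0 30; 0 0 0 0 0 0 30",
)

```text
time: 5.3
ee_pos: [0.4386, 0.2914, 0.0199]
tool_rot: [[-0.57, -0.705, 0.422], [-0.561, 0.71, 0.427], [-0.601, 0.007, -0.8]]
force: [-0.5, -1.7, -1.7]
width: 0.708
finger_force: 63.1
```

```bash
python3 - <<'E'
from h import *
G=np.array([.4313,.2814,.042]);R=rot(45,53);d=R[:,2];P=G+.024*d
s=env.get_state();print(s["ee_pos"],s["finger_force"]);go(P,R)
snap("wrist","w3.png")
E
```

```text
[0.43860846 0.29137926 0.01988204] 63.09635826735757
t 5.3 shift now-axes [-3.6 -1.9 -1. ] target-axes [-3.5 -1.9 -1. ] rot [ 0.18 -0.09 -0.39] q [ 14.2  11.4 -57.  -11.2  18.1 -25.1] F [-0.5 -1.7 -1.7] w 60.5
```

View pics/w3.png

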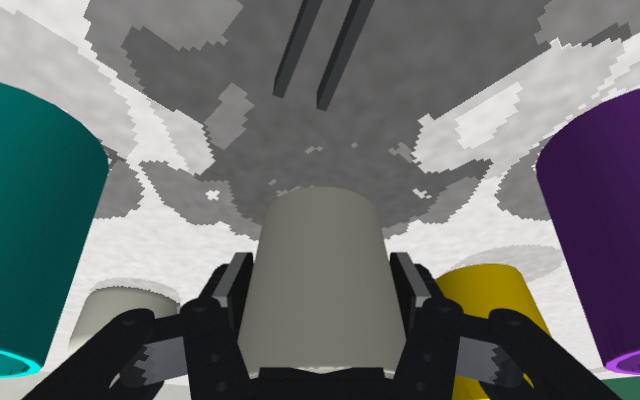

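The cup is gripped at a 60.5 mm opening, matching its diameter 38 mm up. The tweezers and neighbouring cups are clear. I'll lift it and plan the transfer.

carry_out(
  motion="-6 0 -8 0 0 0 30; -12 0 -16 0 0 0 30; -18 0 -24 0 0 0 30; -18 0 -24 0 0 0 30; -18 0 -24 0 0 0 30; -15 0 -20 0 0 0 30; -9 0 -12 0 0 0 30; 0 0 0 0 0 0 30",
)

```text
time: 6.15
ee_pos: [0.4402, 0.2909, 0.1823]
tool_rot: [[-0.567, -0.705, 0.426], [-0.56, 0.709, 0.428], [-0.604, 0.004, -0.797]]
force: [-0.4, 0.2, -1.9]
width: 0.711
finger_force: 63.1
```

```bash
python3 - <<'E'
from h import *
s=env.get_state();R0=s["tool_rot"];print(s["ee_pos"],s["width"],s["finger_force"])
H=np.array([.475,-.022,.18])
d=R0[:,2]
for f in(.33,.66,1):
  p=s["ee_pos"]*(1-f)+f*(H+[0,0,.035]+.024*d);q,e=ik(p,d,s["q"][:5]+[-50*f,0,10*f,30*f,20*f]);print(q,e,q6(q,R0))
go(p,R0)
R=rot(50,12);print("then rot",Ro.from_matrix(R0.T@R).as_rotvec(degrees=True).round(1))
for th in(40,25,12):
  R=rot(45+5*(53-th)/41,th);d=R[:,2]
  for z in(0,.035):
    q,e=ik(H+[0,0,z]+.024*d,d,q);print(th,z,q,e,q6(q,R))
E
```

```text
[0.44021115 0.29090943 0.18231957] 0.7110574382809284 63.05662083439529
[ -3.   -6.8 -40.4  29.6  26.7] 0.0 -41.3
[-19.5  -4.8 -37.1  39.8  33. ] 0.0 -58.9
[-33.2   0.3 -31.   50.1  36.2] 0.0 -75.1
t 6.15 shift now-axes [ 135.8 -246.3 -121.1] target-axes [ 135.8 -246.3 -121.1] rot [0. 0. 0.] q [ 14.   -5.1 -40.6  21.6  18.2 -25.3] F [-0.4  0.2 -1.9] w 60.7
then rot [ -4.3 -40.8  -3.1]
40 0 [-40.    4.7 -39.4  41.8  49.9] 0.0 -84.7
40 0.035 [-40.    2.3 -35.8  47.9  49.9] 0.0 -84.7
25 0 [-45.9  11.8 -42.6  44.8  64.7] 0.0 -100.2
25 0.035 [-45.9   8.6 -39.4  51.   64.7] 0.0 -100.0
12 0 [-48.7  22.7 -42.2  60.6  75.2] 0.0 -126.4
12 0.035 [-48.7  19.1 -39.9  66.5  75.2] 0.0 -126.4
```

carry_out(
  motion="6 -10 -5 0 0 0 30; 11 -20 -10 0 0 0 30; 12 -22 -11 0 0 0 30; 12 -22 -11 0 0 0 30; 12 -22 -11 0 0 0 30; 12 -22 -11 0 0 0 30; 12 -22 -11 0 0 0 30; 12 -22 -11 0 0 0 30",
)

```text
time: 6.95
ee_pos: [0.468, 0.0901, 0.1888]
tool_rot: [[-0.571, -0.705, 0.421], [-0.56, 0.71, 0.427], [-0.6, 0.008, -0.8]]
force: [0.1, -0.6, -1.2]
width: 0.708
finger_force: 63.0
```

carry_out(
  motion="12 -22 -11 0 0 0 30; 12 -22 -11 0 0 0 30; 12 -22 -10 0 0 0 30; 7 -12 -6 0 0 0 30; 4 -7 -3 0 0 0 30; 0 0 0 0 0 0 30",
)

```text
time: 7.55
ee_pos: [0.4843, -0.0136, 0.193]
tool_rot: [[-0.572, -0.704, 0.422], [-0.559, 0.71, 0.427], [-0.6, 0.008, -0.8]]
force: [0.5, 0.6, -2.3]
width: 0.709
finger_force: 63.0
```

carry_out(
  motion="0 0 0 -0.5 -4.8 -0.4 30; 0 0 0 -0.5 -4.8 -0.4 30; 0 0 0 -0.5 -4.8 -0.4 30; 0 0 0 -0.5 -4.8 -0.4 30; 0 0 0 -0.5 -4.8 -0.4 30; 0 0 0 -0.5 -4.8 -0.4 30; 0 0 0 -0.5 -4.8 -0.4 30; 0 0 0 -0.5 -4.8 -0.4 30",
)

```text
time: 8.35
ee_pos: [0.484, -0.012, 0.1943]
tool_rot: [[-0.16, -0.764, 0.625], [-0.193, 0.645, 0.74], [-0.968, -0.002, -0.25]]
force: [-1.3, 1.3, -2.0]
width: 0.709
finger_force: 62.7
```

```bash
python3 - <<'E'
from h import *
s=env.get_state();print(s["ee_pos"],s["width"],s["finger_force"])
R=rot(50,12);d=R[:,2];go(np.array([.475,-.022,.18])+.024*d,R)
snap("side","s1.png")
E
```

```text
[ 0.48404047 -0.01199061  0.19432024] 0.7085875383613037 62.740472248988226
t 8.35 shift now-axes [16.2  0.6 14.5] target-axes [16.8  0.5 13.8] rot [-0.16 -2.5   0.1 ] q [ -50.3   19.5  -39.4   65.1   72.4 -125.5] F [-1.3  1.3 -2. ] w 60.5
```

View pics/s1.png

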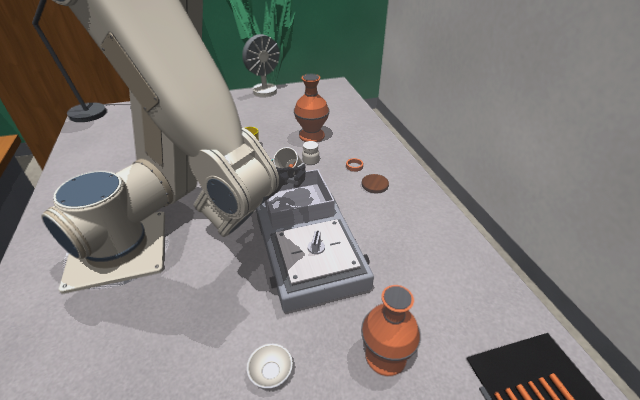

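The side view shows the tilted cup over the hopper at (288,158) with the beads still inside. Now I'll roll it to pour.

carry_out(
  motion="8 0 7 0 -1.2 0 30; 8 0 7 0 -1.2 0 30; 0 0 0 0 0 8 30; 0 0 0 0 0 8 30; 0 0 0 0 0 8 30; 0 0 0 0 0 8 30; 0 0 0 0 0 8 30; 0 0 0 0 0 8 30",
)

```text
time: 9.2
ee_pos: [0.4903, -0.0044, 0.1751]
tool_rot: [[-0.663, -0.406, 0.629], [0.372, 0.55, 0.747], [-0.649, 0.73, -0.214]]
force: [-0.1, 0.2, -1.9]
width: 0.704
finger_force: 62.7
```

carry_out(
  motion="0 0 0 0 0 8 30; 0 0 0 0 0 8 30; 0 0 0 0 0 8 30; 0 0 0 0 0 6 30; 0 0 0 0 0 6 30; 0 0 0 0 0 5 30; 0 0 0 0 0 5 30; 0 0 0 0 0 5 30",
)

```text
time: 10.0
ee_pos: [0.4903, -0.0043, 0.1751]
tool_rot: [[-0.733, 0.258, 0.629], [0.662, 0.059, 0.748], [0.156, 0.964, -0.214]]
force: [0.0, 0.1, -1.3]
width: 0.711
finger_force: 62.6
```

carry_out(
  motion="0 0 0 0 0 5 30; 0 0 0 0 0 5 30; 0 0 0 0 0 5 30; 0 0 0 0 0 5 30; 0 0 0 0 0 6 30; 0 0 0 0 0 7 30; 0 0 0 0 0 7 30; 0 0 0 0 0 8 30",
)

```text
time: 10.8
ee_pos: [0.4903, -0.0044, 0.1752]
tool_rot: [[-0.297, 0.718, 0.629], [0.486, -0.453, 0.747], [0.822, 0.528, -0.214]]
force: [-0.2, 0.5, -0.6]
width: 0.71
finger_force: 62.8
```

carry_out(
  motion="0 0 0 0 0 8 30; 0 0 0 0 0 8 30; 0 0 0 0 0 8 30; 0 0 0 0 0 8 30; 0 0 0 0 0 0 30; 0 0 0 0 0 0 30; 0 0 0 0 0 0 30; 0 0 0 0 0 0 30",
)

```text
time: 11.6
ee_pos: [0.4905, -0.0053, 0.1752]
tool_rot: [[0.122, 0.767, 0.63], [0.175, -0.642, 0.747], [0.977, 0.02, -0.213]]
force: [-0.1, 0.5, -1.1]
width: 0.706
finger_force: 62.8
```

```bash
python3 - <<'E'
from h import *
s=env.get_state();print(s["ee_pos"],s["width"],s["finger_force"],s["q"].round(1))
a=snap("side","s2.png")[130:280,200:400];b=snap("top","t2.png")[160:285,255:430]
a=cv2.resize(a,(400,300));b=cv2.resize(b,(400,300));cv2.imwrite("pics/c2.png",np.hstack([a,b])[:,:,::-1])
E
```

```text
[ 0.49050016 -0.00534118  0.17518094] 0.7063204710703681 62.77974779717624 [-49.2  23.1 -41.   61.9  74.8  52. ]
```

View pics/c2.png

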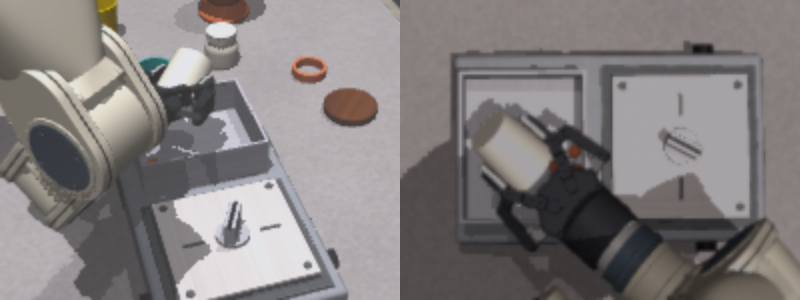

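The cup is inverted over the hopper and copper is visible on the hopper floor. The wrist load also fell by about 0.8 N, which is the beads' weight. I'll roll back and return the cup.

carry_out(
  motion="0 0 0 0 0 -8.5 30; 0 0 0 0 0 -8.5 30; 0 0 0 0 0 -8.5 30; 0 0 0 0 0 -8.5 30; 0 0 0 0 0 -8.5 30; 0 0 0 0 0 -8.5 30; 0 0 0 0 0 -8.5 30; 0 0 0 0 0 -8.5 30",
)

```text
time: 12.5
ee_pos: [0.4905, -0.0056, 0.1751]
tool_rot: [[-0.667, 0.397, 0.631], [0.661, -0.075, 0.746], [0.344, 0.915, -0.212]]
force: [0.0, -0.9, -0.9]
width: 0.705
finger_force: 62.8
```

carry_out(
  motion="0 0 0 0 0 -8.5 30; 0 0 0 0 0 -8.5 30; 0 0 0 0 0 -8.5 30; 0 0 0 0 0 -8.5 30; 0 0 0 0 0 -8.5 30; 0 0 0 0 0 -8.5 30; 0 0 0 0 0 -8.5 30; 0 0 0 0 0 -8.5 30",
)

```text
time: 13.3
ee_pos: [0.4905, -0.0056, 0.1751]
tool_rot: [[-0.618, -0.47, 0.631], [0.317, 0.585, 0.746], [-0.72, 0.661, -0.212]]
force: [0.1, 0.5, -0.5]
width: 0.707
finger_force: 62.9
```

carry_out(
  motion="0 0 0 0 0 -8.5 30; 0 0 0 0 0 -8.5 30; 0 0 0 0 0 -8.5 30; 0 0 0 0 0 -8.5 30; -7 0 -7 0 0 0 30; -7 0 -7 0 0 0 30; 0 0 0 0 0 0 30",
)

```text
time: 14.0
ee_pos: [0.4854, -0.0158, 0.192]
tool_rot: [[-0.254, -0.733, 0.631], [-0.06, 0.663, 0.746], [-0.965, 0.151, -0.212]]
force: [0.3, -0.0, -1.6]
width: 0.71
finger_force: 62.9
```

```bash
python3 - <<'E'
from h import *
R0=np.array([[-.570,-.705,.422],[-.561,.710,.427],[-.601,.007,-.8]]);R0=Ro.from_matrix(R0).as_matrix()
s=env.get_state();print(s["ee_pos"]);go([.4390,.2912,.185],R0)
E
```

```text
[ 0.48542214 -0.01580689  0.19199587]
t 14.0 shift now-axes [  0.  236.6 201.2] target-axes [-141.5  250.5  117.1] rot [ 7.19 40.37 -5.45] q [ -50.9   22.4  -39.2   68.8   73.8 -122.6] F [ 0.3 -0.  -1.6] w 60.6
```

carry_out(
  motion="0 0 0 1.2 6.73 -0.91 30; 0 0 0 1.2 6.73 -0.91 30; 0 0 0 1.2 6.73 -0.91 30; 0 0 0 1.2 6.73 -0.91 30; 0 0 0 1.2 6.73 -0.91 30; 0 0 0 1.2 6.73 -0.91 30; -10 18 8 0 0 0 30; -16 28 13 0 0 0 30",
)

```text
time: 14.8
ee_pos: [0.4767, 0.0419, 0.1917]
tool_rot: [[-0.563, -0.707, 0.429], [-0.553, 0.708, 0.44], [-0.614, 0.01, -0.789]]
force: [-0.1, 0.1, 0.4]
width: 0.707
finger_force: 62.9
```

carry_out(
  motion="-16 28 13 0 0 0 30; -16 28 13 0 0 0 30; -16 28 13 0 0 0 30; -16 28 13 0 0 0 30; -16 28 13 0 0 0 30; -16 28 13 0 0 0 30; -12 22 11 0 0 0 30; -7 15 7 0 0 0 30",
)

```text
time: 15.6
ee_pos: [0.4356, 0.2946, 0.1883]
tool_rot: [[-0.562, -0.708, 0.426], [-0.554, 0.706, 0.442], [-0.614, 0.013, -0.789]]
force: [1.1, -0.8, -1.0]
width: 0.71
finger_force: 62.9
```

```bash
python3 - <<'E'
from h import *
R0=np.array([[-.570,-.705,.422],[-.561,.710,.427],[-.601,.007,-.8]]);R0=Ro.from_matrix(R0).as_matrix()
s=env.get_state();print(s["ee_pos"]);go([.4390,.2912,.0205],R0)
im=snap("top","t3.png")
b=cv2.resize(im[165:275,265:350],None,fx=4,fy=4,interpolation=cv2.INTER_CUBIC);cv2.imwrite("pics/t3c.png",b[:,:,::-1])
E
```

```text
[0.43559394 0.29464324 0.18825303]
t 15.6 shift now-axes [103.   -7.  132.3] target-axes [100.7  -6.  134.1] rot [0.45 0.99 0.03] q [ 14.1  -5.9 -40.7  21.7  18.9 -25. ] F [ 1.1 -0.8 -1. ] w 60.6
```

View pics/t3c.png

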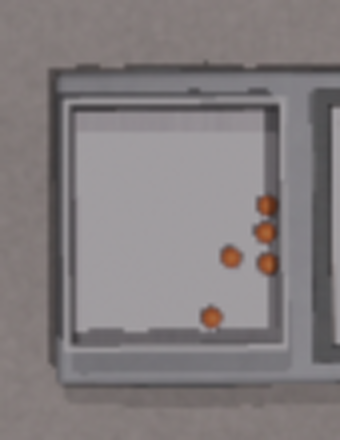

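The picture shows all five beads lying in the hopper. Now I'll put the cup down where it stood.

carry_out(
  motion="14 -6 14 0.45 1 0 30; 14 0 20 0 0 0 30; 14 0 20 0 0 0 30; 14 0 20 0 0 0 30; 14 0 20 0 0 0 30; 12 0 17 0 0 0 30; 10 0 12 0 0 0 30; 5 0 7 0 0 0 30",
)

```text
time: 16.45
ee_pos: [0.4396, 0.2892, 0.0245]
tool_rot: [[-0.572, -0.704, 0.421], [-0.561, 0.71, 0.425], [-0.598, 0.007, -0.801]]
force: [0.6, -0.1, -0.5]
width: 0.712
finger_force: 62.9
```

carry_out(
  motion="2 0 2 0 0 0 30; 1 0 1 0 0 0 30; 0 0 0 0 0 0 30",
)

```text
time: 16.75
ee_pos: [0.4403, 0.2891, 0.0222]
tool_rot: [[-0.571, -0.704, 0.423], [-0.561, 0.71, 0.426], [-0.6, 0.006, -0.8]]
force: [-0.4, 0.0, -0.5]
width: 0.709
finger_force: 62.9
```

```bash
python3 - <<'E'
from h import *
R0=np.array([[-.570,-.705,.422],[-.561,.710,.427],[-.601,.007,-.8]]);R0=Ro.from_matrix(R0).as_matrix()
s=env.get_state();print(s["ee_pos"]);go([.4390,.2912,.0199],R0)
E
```

```text
[0.44028011 0.28911711 0.02222384]
t 16.75 shift now-axes [1.  2.4 2.2] target-axes [1.  2.4 2.2] rot [-0.09 -0.04 -0.02] q [ 13.8  11.1 -56.7 -10.4  18.2 -25.5] F [-0.4  0.  -0.5] w 60.5
```

carry_out(
  motion="0.6 0 1 0 0 0 30; 0.6 0 1 0 0 0 30; 0 0 0 0 0 0 30; 0 0 0 0 0 0 30",
)

```text
time: 17.15
ee_pos: [0.4404, 0.2893, 0.0198]
tool_rot: [[-0.571, -0.704, 0.423], [-0.561, 0.71, 0.425], [-0.6, 0.006, -0.8]]
force: [0.6, 0.6, -1.4]
width: 0.707
finger_force: 62.9
```

carry_out(
  motion="0.3 0 0.4 0 0 0 30; 0 0 0 0 0 0 30; 0 0 0 0 0 0 30",
)

```text
time: 17.45
ee_pos: [0.4406, 0.2894, 0.0197]
tool_rot: [[-0.57, -0.704, 0.423], [-0.561, 0.71, 0.426], [-0.6, 0.005, -0.8]]
force: [-2.4, -2.4, 4.8]
width: 0.704
finger_force: 63.3
```

carry_out(
  motion="0 0 0 0 0 0 66; 0 0 0 0 0 0 74; 0 0 0 0 0 0 85.4; 0 0 0 0 0 0 85.4; 0 0 0 0 0 0 85.4; -2 0 -10 0 0 0 85.4; -5 0 -15 0 0 0 85.4; -6 0 -20 0 0 0 85.4",
)

```text
time: 18.25
ee_pos: [0.4282, 0.2772, 0.0627]
tool_rot: [[-0.572, -0.704, 0.421], [-0.561, 0.71, 0.425], [-0.598, 0.007, -0.801]]
force: [0.9, -0.2, 0.4]
width: 0.996
finger_force: 0.0
```

carry_out(
  motion="-6 0 -20 0 0 0 85.4; -6 0 -20 0 0 0 85.4; -20 0 -30 0 0 0 85.4; -30 0 -30 0 0 0 85.4; -25 0 -30 0 0 0 85.4; 0 0 0 0 0 0 85.4",
)

```text
time: 18.85
ee_pos: [0.4259, 0.2716, 0.2254]
tool_rot: [[-0.565, -0.704, 0.43], [-0.56, 0.71, 0.427], [-0.606, 0.001, -0.795]]
force: [0.4, 0.4, -0.8]
width: 0.996
finger_force: 0.0
```

```bash
python3 - <<'E'
from h import *
s=env.get_state();print(s["ee_pos"])
im=snap("wrist","w5.png");t=snap("side","s5.png")[100:220,190:350]
cv2.imwrite("pics/c5.png",np.hstack([cv2.resize(im,(400,300)),cv2.resize(t,(400,300))])[:,:,::-1])
F=np.array([.487,-.2215,.11])
# candidate wrist grasps: tool down, slot angle 64.8 -> 0.7 world; TCP z about .084+.026-.019
for az_y in (64.8-90,64.8+90):
  for turn in(0,-64,):
    a=np.radians(az_y+turn);y=np.array([np.cos(a),np.sin(a),0]);z=np.array([0,0,-1.]);R=np.c_[np.cross(y,z),y,z]
    q,e=ik([.487,-.2215,.095],z,(-30,30,-30,30,0));print(az_y,turn,q,e,q6(q,R))
    if turn==0: go([.487,-.2215,.25],R)
E
```

```text
[0.425888   0.27163715 0.22539271]
-25.200000000000003 0 [-33.4  17.8 -15.7  56.6   0. ] 0.0 81.8
t 18.95 shift now-axes [ 222.  -394.3 -206.8] target-axes [-418.6  267.1  -30.2] rot [ 50.94   8.64 152.39] q [ 11.4  -9.6 -37.8  29.8  19.5 -27.6] F [ 0.3 -0.5 -1.4] w 85.5
-25.200000000000003 -64 [-33.4  17.8 -15.7  56.6   0. ] 0.0 145.8
154.8 0 [-33.4  17.8 -15.7  56.6   0. ] 0.0 -98.2
t 18.95 shift now-axes [ 222.  -394.3 -206.8] target-axes [ 418.6 -267.1  -30.2] rot [ -6.2   36.58 -19.43] q [ 11.4  -9.6 -37.8  29.8  19.5 -27.6] F [ 0.3 -0.5 -1.4] w 85.5
154.8 -64 [-33.4  17.8 -15.7  56.6   0. ] 0.0 -34.2
```

View pics/c5.png

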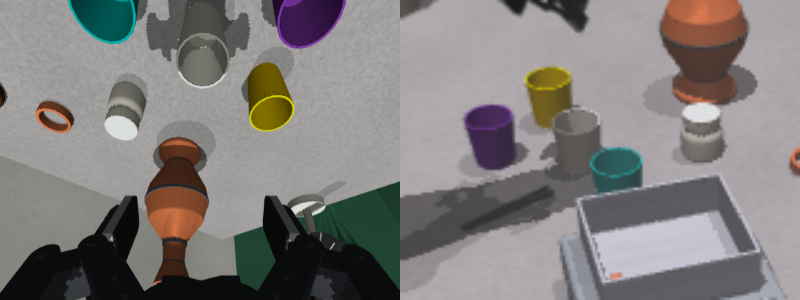

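The cup stands upright and empty among its neighbours, which haven't moved. Next is the fastener.

carry_out(
  motion="0 0 0 -1.03 6.1 -3.24 85.4; 0 0 0 -1.03 6.1 -3.24 85.4; 0 0 0 -1.03 6.1 -3.24 85.4; 0 0 0 -1.03 6.1 -3.24 85.4; 0 0 0 -1.03 6.1 -3.24 85.4; 0 0 0 -1.03 6.1 -3.24 85.4; 20 -13 0 0 0 0 85.4; 34 -22 -3 0 0 0 85.4",
)

```text
time: 19.75
ee_pos: [0.4317, 0.2081, 0.2189]
tool_rot: [[-0.422, -0.907, -0.007], [-0.907, 0.422, -0.002], [0.005, 0.006, -1.0]]
force: [1.1, 0.4, -0.7]
width: 1.003
finger_force: 0.0
```

carry_out(
  motion="34 -22 -3 0 0 0 85.4; 34 -22 -3 0 0 0 85.4; 34 -22 -3 0 0 0 85.4; 34 -22 -3 0 0 0 85.4; 34 -22 -3 0 0 0 85.4; 34 -22 -3 0 0 0 85.4; 34 -22 -3 0 0 0 85.4; 34 -22 -3 0 0 0 85.4",
)

```text
time: 20.55
ee_pos: [0.475, -0.1154, 0.2445]
tool_rot: [[-0.426, -0.905, -0.004], [-0.905, 0.426, 0.001], [0.001, 0.004, -1.0]]
force: [0.5, 0.8, -1.1]
width: 1.003
finger_force: 0.0
```

carry_out(
  motion="34 -22 -3 0 0 0 85.4; 34 -22 -3 0 0 0 85.4; 20 -12 0 0 0 0 85.4; 0 0 0 0 0 0 85.4; 0 0 0 0 0 0 85.4",
)

```text
time: 21.05
ee_pos: [0.4883, -0.2172, 0.2505]
tool_rot: [[-0.427, -0.904, -0.004], [-0.904, 0.427, 0.001], [0.001, 0.005, -1.0]]
force: [-0.1, -0.2, -0.1]
width: 0.997
finger_force: 0.0
```

```bash
python3 - <<'E'
from h import *
a=np.radians(154.8);y=np.array([np.cos(a),np.sin(a),0]);z=np.array([0,0,-1.]);R=np.c_[np.cross(y,z),y,z]
s=env.get_state();print(s["ee_pos"]);go([.487,-.2215,.17],R)
snap("wrist","w6.png")
print(proj("wrist",[.487,-.2215,.121]),proj("wrist",[.487,-.2215,.084]))
E
```

```text
[ 0.48825867 -0.21724729  0.25053459]
t 21.05 shift now-axes [ 4.3 -1.  80.5] target-axes [ 4.4 -0.7 80.5] rot [ 0.26 -0.04 -0.07] q [-32.9  13.2   1.8  78.9  -0.1 -97.7] F [-0.1 -0.2 -0.1] w 85.1
[318.06544763 183.43585539] [318.23037289 173.40216531]
```

View pics/w6.png

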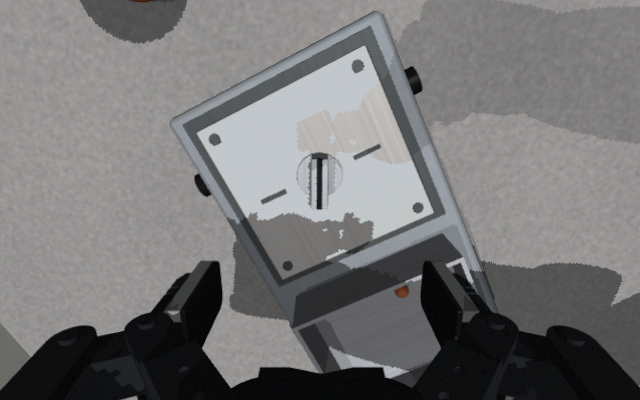

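The wrist view shows the wing exactly along the finger line, with its slot from (320,155) to (320,208), so the angle is right. I'll make a small centring shift, then descend and pinch it.

carry_out(
  motion="3 1 20 0 0 0 85.4; 3 0 30 0 0 0 85.4; 0 0 30 0 0 0 85.4; 0 0 30 0 0 0 85.4; 0 0 20 0 0 0 60; 0 0 15 0 0 0 50; 0 0 9 0 0 0 40; 0 0 0 0 0 0 30",
)

```text
time: 21.9
ee_pos: [0.4846, -0.2211, 0.0975]
tool_rot: [[-0.425, -0.905, -0.003], [-0.905, 0.425, 0.0], [0.001, 0.003, -1.0]]
force: [-0.0, 0.3, -0.2]
width: 0.355
finger_force: 0.0
```

carry_out(
  motion="0 0 0 0 0 0 20; 0 0 0 0 0 0 8; 0 0 0 0 0 0 5; 0 0 0 0 0 0 5; 0 0 0 0 0 0 5; 0 0 0 0 0 0 5",
)

```text
time: 22.5
ee_pos: [0.4865, -0.2227, 0.0995]
tool_rot: [[-0.425, -0.905, 0.002], [-0.905, 0.425, -0.002], [0.001, -0.002, -1.0]]
force: [5.2, 0.3, -1.3]
width: 0.15
finger_force: 62.3
```

carry_out(
  motion="0 -1.5 0 0 0 0 5; 0 0 0 0 0 8 5; 0 0 0 0 0 8 5; 0 0 0 0 0 8 5; 0 0 0 0 0 8 5; 0 0 0 0 0 8 5; 0 0 0 0 0 8 5; 0 0 0 0 0 8 5",
)

```text
time: 23.3
ee_pos: [0.4863, -0.222, 0.0989]
tool_rot: [[-0.989, -0.148, -0.001], [-0.148, 0.989, 0.001], [0.001, 0.001, -1.0]]
force: [0.3, 6.3, 2.5]
width: 0.152
finger_force: 62.7
```

carry_out(
  motion="0 0 0 0 0 6 5; 0 0 0 0 0 2 5; 0 0 0 0 0 0 5; 0 0 0 0 0 0 5",
)

```text
time: 23.7
ee_pos: [0.4863, -0.2219, 0.0989]
tool_rot: [[-1.0, -0.014, -0.001], [-0.014, 1.0, 0.001], [0.001, 0.001, -1.0]]
force: [1.8, 6.4, 3.2]
width: 0.148
finger_force: 62.7
```

```bash
python3 - <<'E'
from h import *
s=env.get_state();y=s["tool_rot"][:,1];print(s["ee_pos"],s["force"],s["wrist_torque"],"slot deg",np.degrees(np.arctan2(y[1],y[0]))-90)
E
```

```text
[ 0.48632429 -0.22188278  0.09887583] [1.76392339 6.39631589 3.18557511] [ 1.46719877 -0.03172468 -0.0027173 ] slot deg 0.830642225807054
```

carry_out(
  motion="0 1.5 0 0 0 0 5; 0 0 1 0 0 0 5; 0 0 2 0 0 0 5; 0 0 2 0 0 0 5; 0 0 0 0 0 0 5; 0 0 0 0 0 0 5",
)

```text
time: 24.3
ee_pos: [0.4864, -0.2217, 0.0937]
tool_rot: [[-1.0, -0.014, -0.001], [-0.014, 1.0, -0.001], [0.001, -0.001, -1.0]]
force: [-3.3, 0.1, 7.2]
width: 0.149
finger_force: 63.3
```

carry_out(
  motion="0 0 2 0 0 0 5; 0 0 1 0 0 0 5; 0 0 0 0 0 0 5; 0 0 0 0 0 0 5",
)

```text
time: 24.7
ee_pos: [0.4864, -0.2218, 0.0914]
tool_rot: [[-1.0, -0.014, -0.001], [-0.014, 1.0, -0.002], [0.001, -0.002, -1.0]]
force: [-5.1, 0.9, 14.1]
width: 0.148
finger_force: 64.5
```

carry_out(
  motion="0 0 1 0 0 0 5; 0 0 0 0 0 0 5; 0 0 0 0 0 0 5; 0 0 0 0 0 0 5",
)

```text
time: 25.1
ee_pos: [0.4865, -0.2218, 0.0913]
tool_rot: [[-1.0, -0.014, -0.0], [-0.014, 1.0, -0.002], [0.0, -0.002, -1.0]]
force: [-6.9, 3.5, 22.7]
width: 0.148
finger_force: 65.8
```

```bash
python3 - <<'E'
from h import *
s=env.get_state();print(s["time"],s["ee_pos"],s["force"],s["wrist_torque"])
a=snap("top","t8.png")[160:285,255:430];b=snap("side","s8.png")[190:300,240:390]
cv2.imwrite("pics/c8.png",np.hstack([cv2.resize(a,(400,300)),cv2.resize(b,(400,300))])[:,:,::-1])
E
```

```text
25.1 [ 0.48645278 -0.22179442  0.09128768] [-6.94304492  3.48066627 22.72021951] [0.92960041 1.68056744 0.00351156]
```

View pics/c8.png

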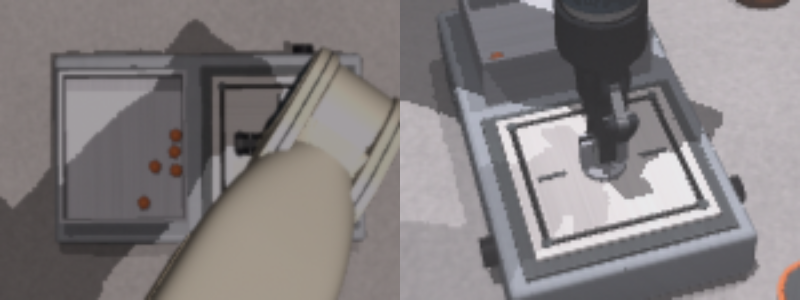

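A further 1 mm of push raised the force to 22.7 N with no travel, after about 7.6 mm of descent. That is well past the 2 mm key stop, so the panel is home. All five beads are still in the hopper. I'm handing in while holding it pressed.

```bash
python3 -c "
from rig import env
print(env.finish_job())"
```

```text
the job is handed in; nothing more can be done
None
```

I handed in the job, with no verdict returned: five beads in the hopper, the empty cup upright again, the fastener turned to its marks, and the panel held pressed home at about 23 N.

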